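# Press the round flask down into the sprung cradle

## Task

Take the white dust cover off the sprung ring cradle by its orange knob and set it down, knob up, flat on the floor of the brown tray. Then lift the amber round flask out of its cork ring by the neck, seat it upright in the blue ring and gently press it down against the springs, pushing only on the flask, until the ring is all the way down; finish while still holding it pressed down there so that I can lock the cradle. Keep the flask upright, and leave the other glassware and the jar where they stand.

Things in the scene. Friction and masses are not known exactly. Their poses are not given: they have to be found in the camera images.
- cradle: Sprung ring cradle, fixed to the bench, anywhere in the middle: round grey base 140 mm across and 24 mm high with a dark disc (top at 28 mm) in its middle, three steel posts 56 mm from the centre (tops 70 mm above the bench) with springs, and a blue ring that slides down them. Origin: centre of the base's underside, z up.
- ring (a joint): How far the blue ring is pushed down, m: 0 at the top (at rest), 0.018 at its bottom stop. The springs push up: about 3 N to start moving, about 9 N at the bottom stop. The ring stays at the top under the weight of the cover or the flask alone and springs back when let go.
- ring_mouth (a point): Centre of the blue ring's upper face, 72 mm above the bench when the ring is up; it moves down with the ring. Ring: outer diameter 80 mm, hole 52 mm, 12 mm thick. The flask's bulb sits in the hole with its centre about 20 mm above this point. z up.
- cover: White dust cover, 70 g, at first sitting in the ring. Disc 84 mm across and 6 mm thick, below it a plug 42 mm across and 6 mm deep that lies in the ring's hole, above it an orange knob. Origin: centre of the plug's underside (the disc's top is 12 mm above it), z up.
- cover_knob (a point): Centre of the cover's orange knob: upright cylinder 22 mm across and 32 mm tall, 28 mm above the cover's origin. Grip it here from above; the knob's top is 16 mm higher and the disc's top 16 mm lower.
- tray: Brown tray, fixed, left or right of the cradle: 220 mm along its x, 170 mm along its y, walls 5 mm thick and 14 mm high, floor 5 mm thick. Origin: centre of its underside, z up.
- tray_in (a point): Centre of the tray's floor (upper side), 5 mm above the bench.
- cork: Cork ring, fixed to the bench on the other side of the cradle from the tray: outer diameter 82 mm, hole 44 mm, 22 mm high. The flask stands in it at first. Origin: centre of its underside.
- flask: Amber round-bottomed flask, about 130 g. Ball 66 mm across, straight neck 22 mm across from 64 to 113 mm above its lowest point, a red stopper 27 mm across and 7 mm high fixed on top (top at 120 mm). Origin: lowest point of the ball, z along the neck.
- flask_bulb (a point): Centre of the flask's ball, 33 mm above its lowest point; z along the neck.
- flask_neck (a point): Middle of the flask's neck, 56 mm above the centre of the ball: the place to grip it, from above (neck 22 mm across).
- conical: Clear conical flask, 72 mm across, 104 mm tall, one of three bystanders beyond the cradle. Leave alone. Origin: centre of its underside.
- cylinder: Clear measuring cylinder with a blue foot 60 mm across, 145 mm tall. Leave alone. Origin: centre of its underside.
- bottle: Peach-coloured jar with a black cap, 58 mm across, 115 mm tall. Leave alone. Origin: centre of its underside.
Things that resemble listed ones, but are neither listed nor needed, are in the scene too. There is more than one size of the cover; the one meant has the size given above.

How it is judged (in metres and radians):
On the way, in this order (a step that is already met when the one before it is completed fails the run):
1. the cover lies flat in the tray, knob up, and is let go (x of cover in the frame of tray between -0.075 and 0.075 m and y of cover in the frame of tray between -0.055 and 0.055 m and z of cover in the frame of tray below 0.014 m and angle between cover's own z axis and vertical below 0.12 rad and contact force between the fingers and cover below 0.1 N and linear speed of cover below 0.03 m/s), for 0.2 s.
2. the flask sits upright in the blue ring (horizontal distance between flask_bulb and ring_mouth below 0.007 m and z of flask_bulb in the frame of ring_mouth between 0.011 and 0.027 m and angle between flask_bulb's own z axis and vertical below 0.2 rad and contact force between flask and cradle above 0.3 N), for 0.1 s.
At the end, for the whole second after the job is handed in: Fingers still hold the flask, upright (0.2 rad) in the blue ring, ball within 7 mm of its axis; through the flask alone the ring is pushed down 13.5 of 18 mm or more; the robot does not touch the cradle. The cover lies flat, knob up, released on the tray floor, within 75 and 55 mm of its centre (all of step 1 and value of joint ring above 0.0135 m and velocity of joint ring below 0.02 m/s and horizontal distance between flask_bulb and ring_mouth below 0.007 m and z of flask_bulb in the frame of ring_mouth between 0.011 and 0.027 m and angle between flask_bulb's own z axis and vertical below 0.2 rad and contact force between flask and cradle above 4 N and contact force between the fingers and flask above 2 N and contact force between each of the arm, the fingers and cradle below 0.5 N); the arm keeps its last pose, push and grip.
It fails at once if the conical flask, measuring cylinder or jar is shifted by more than 25 mm or tipped over (distance of any of conical, cylinder, bottle from where it was at the start of the episode above 0.025 m or angle between any of conical, cylinder, bottle's own z axis and vertical above 0.4 rad).
It fails at once if the round flask is tipped more than 45 degrees (angle between flask_bulb's own z axis and vertical above 0.785 rad).
It fails at once if the round flask is rammed into the cradle with more than 45 N (contact force between flask and cradle above 45 N).
It fails at once if the cover is dropped or thrown: let go, away from the cradle, more than 50 mm above the bench (contact force between the fingers and cover below 0.01 N and height (world z) of cover above 0.05 m and horizontal distance between cover and cradle above 0.08 m).
It also fails if it takes over 59 s, if anything falls off the work surface, if the arm or the gripper's body presses on something with over 40 N, if the wrist force passes 120 N, or if a joint passes its speed limit or range.

## Robot

A 6-joint arm with a two-finger parallel gripper is mounted at the origin on the work surface. World frame = base frame: x ahead of the robot, y to its left, z up, the work surface at z = 0. Lengths are in mm, angles in rad, forces in N, time in s.
With the tool pointing down it reaches from about 275 to 975 mm from the base axis. Payload 8.4 kg.
Tool frame: the origin (TCP) lies on the centre line of the jaws, within the pads' length; the fingertips stand 11 mm ahead of it and the grasp point (between the pads) lies 8 mm behind it; z points along the fingers, y is the line along which they close (so a half turn about z gives the same grasp; the last joint's range is limited). The gripper opens to 92 mm and grips with 3 to 60 N. Pads are 20 mm wide; open, the fingers measure 128 mm over their backs; the gripper's body (75 mm by 189 mm) begins 69 mm behind the grasp point.
Start: joints at [-1.126, 0.353, 1.633, -0, 1.155, -0.002], TCP at [270.05, -563.65, 225.583] pointing down, gripper open.
Joint ranges: [-2.63, 2.63], [-0.92, 2.1], [0.06, 2.66], [-1.3, 4.44], [0, 2.69], [-3.02, 3.02]. Speed limits (rad/s): [2.22, 2.22, 2.79, 3.14, 3.14, 3.14].

## Interface

Orientations are given as a rotation vector (axis times angle).
In Python, from cell import env gives the robot as it stands.
- The arm moves only by the tool arm_command, never from a script. Its argument "rows" is a list of rows, each an object of numbers: "x", "y", "z": the shift along the tool's x, y, z in m; "turn": the turn about the tool's z in rad. In form: [{"x": .., "y": .., "z": .., "turn": ..}, ...]. A call has 1 to 10 rows; each row shifts and turns the commanded pose from where the row before left it, along the tool's axes as they then stand; what a row does not reach is not made up. A row lasts 1/10 s, in which the tool goes at most 50 mm and 8.59 degrees, less where a joint would pass 70% of its speed; a pose out of reach is approached as far as the arm can. A call is refused whole if a number of a shift passes 0.05 or a number of a turn 0.15, either way. A call with a gripper value outside its range is refused whole. "fingers" is the finger opening in m, from 0 to 0.0919, set as the call begins (left out, the last holds). The fingers move at their own pace and stop on an object; the grip force is fixed at half the most. Time passes only in rows, so rows that do not move let the fingers close. It gives the time, the measured TCP pose, the force and the opening at its end, in the units of the state.
- env.sense(): the state, without advancing time (a new reading comes with each control period).
- env.snapshot(name): name is "side" or "top" or "wrist"; returns the picture (420x560x3 uint8, red, green, blue); there is no depth.
- env.calibration(name): a dict with "mtx" (3x3 intrinsics, pixels), "R" (3x3) and "t" (3): a world point X has camera coordinates R X + t. Camera axes: x right, y down, z forward; pixel columns grow to the right and rows downward; lengths in mm; the calibration is good to about 2 mm. A picture is of the moment at which its call begins: read the wrist's pose just before it. calibration takes no time and is no camera call; for the wrist camera it gives the pose at the moment of the call.
- env.finish_job(): hands the job in, once; it reports no verdict.
The state is a dict: "time_s": time; "qpos": joint angles; "joint_vel": joint speeds; "tau": joint torques, N m; "tool_pos": TCP position; "tcp_rot": TCP orientation; "wrist_force": force on the tool from outside, world axes, zero at the start; "torque": the same for the moment, N m; "gripper_width": finger opening in mm.
Only numpy, scipy, OpenCV 4.12 (cv2) and the standard library are available. Lean on these libraries where they do the work, as an engineer would, in place of code of your own. Each camera call takes 0.05 s, during which the arm holds its last target. There are 200 camera calls.

## Working session

There is one attempt and no reset: what is moved stays moved. The work goes in short steps, Python scripts to look and compute and a tool call to move; the robot and the scene stay as the last step left them, time stands still between calls to the robot, and variables do not carry over. Pictures are saved under pics/ and viewed, on a budget of 10 in all, crops included, one or two more only if the job needs it, and the job is handed in when it is done.

Besides the shell and the picture viewer there is one more tool, called after "Emit:" as name(argument=value, ...), one argument or row to a line, values as JSON. arm_command: Moves the arm, as the interface text tells. Its arguments: {"type":"object","properties":{"rows":{"type":"array"},"fingers":{"type":"number"}},"required":["rows"]}

```bash
mkdir -p pics; ls; cat > h.py <<'E'
import numpy as np, cv2
from cell import env
def snap(n,f):
    c=env.calibration(n); im=env.snapshot(n)
    cv2.imwrite('pics/'+f,cv2.cvtColor(im,cv2.COLOR_RGB2BGR)); return im,{k:np.array(c[k]) for k in('mtx','R','t')}
def ray(c,u,v,z):
    d=c['R'].T@np.linalg.solve(c['mtx'],[u,v,1.]); o=-c['R'].T@c['t']; return o+d*(z-o[2])/d[2]
def proj(c,X):
    p=c['mtx']@(c['R']@np.array(X,float)+c['t']); return p[:2]/p[2]
def state():
    s=env.sense(); print({k:np.round(s[k],3) for k in('time_s','tool_pos','tcp_rot','wrist_force','gripper_width','qpos')}); return s
E
python3 - <<'E'
from h import *
s=state()
a,c=snap('top','t1.png'); b,d=snap('side','s1.png')
print(c,d)
np.savez('c.npz',**{'t'+k:v for k,v in c.items()},**{'s'+k:v for k,v in d.items()})
E
```

```text
pics
{'time_s': np.float64(0.0), 'tool_pos': array([ 269.866, -563.208,  224.85 ]), 'tcp_rot': array([-3.062, -0.696,  0.   ]), 'wrist_force': array([ 0.086, -0.591, -0.327]), 'gripper_width': np.float64(92.034), 'qpos': array([-1.126,  0.354,  1.634,  0.   ,  1.155, -0.002])}
{'mtx': array([[493.68613004,   0.        , 290.55988469],
       [  0.        , 493.68613004, 204.68035619],
       [  0.        ,   0.        ,   1.        ]]), 'R': array([[-0.001084  , -0.99950368, -0.03148355],
       [-0.98897614,  0.00573332, -0.14796394],
       [ 0.14807101,  0.03097609, -0.98849151]]), 't': array([  21.19710429,  551.57313814, 1141.95583744])} {'mtx': array([[433.20626828,   0.        , 275.22285448],
       [  0.        , 433.20626828, 198.09425347],
       [  0.        ,   0.        ,   1.        ]]), 'R': array([[-0.93267515, -0.36066025, -0.00642155],
       [-0.24125356,  0.63692378, -0.73220545],
       [ 0.26816744, -0.68136061, -0.68105355]]), 't': array([520.16896277, 213.90616   , 935.74701876])}
```

View pics/t1.png

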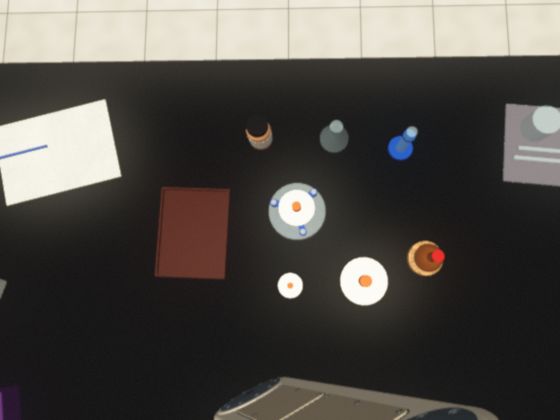

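View pics/s1.png

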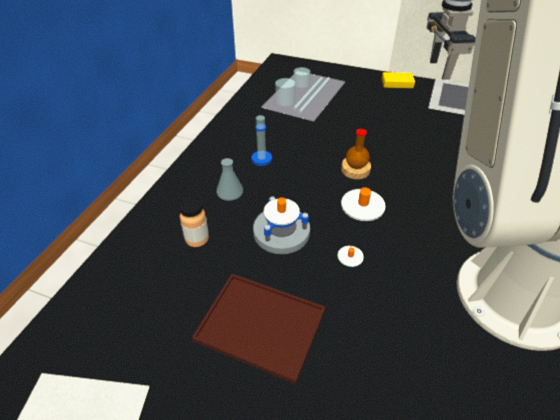

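Top view: the cover is on the cradle at (297,207), the tray at (193,233), and the flask's stopper at (438,256). A larger and a smaller cover lie on the bench at (364,281) and (290,286). The jar, conical flask and cylinder are behind the cradle. The side view agrees.

```bash
cat > m.py <<'E'
from h import *
z=np.load('c.npz'); C={p:{k:z[p+k] for k in('mtx','R','t')} for p in'ts'}
def blob(im,box,f):
    x0,y0,x1,y1=box; sub=im[y0:y1,x0:x1].astype(int); m=f(sub[...,0],sub[...,1],sub[...,2]).astype(np.uint8)
    n,l,st,ce=cv2.connectedComponentsWithStats(m); i=1+np.argmax(st[1:,4]); return ce[i]+[x0,y0],st[i,4]
def tri(a,b):
    A=[];B=[]
    for c,p in((C['t'],a),(C['s'],b)):
        P=c['mtx']@np.c_[c['R'],c['t']]
        for i in(0,1): r=p[i]*P[2]-P[i]; A.append(r[:3]);B.append(-r[3])
    return np.linalg.lstsq(np.array(A),np.array(B),rcond=None)[0]
E
python3 - <<'E'
from m import *
t=cv2.imread('pics/t1.png')[...,::-1]; s=cv2.imread('pics/s1.png')[...,::-1]
org=lambda r,g,b:(r>150)&(g<130)&(g>35)&(b<70)
red=lambda r,g,b:(r>120)&(g<35)&(b<50)
wh=lambda r,g,b:(r>170)&(g>160)&(b>150)
np.set_printoptions(precision=1,suppress=True)
a,na=blob(t,(280,190,315,225),org);b,nb=blob(s,(265,190,300,220),org);print('knob',a,na,b,nb,tri(a,b),ray(C['t'],*a,106))
a,na=blob(t,(270,180,325,235),wh);print('disc',a,na,ray(C['t'],*a,78))
a,na=blob(t,(425,240,455,270),red);b,nb=blob(s,(345,120,375,140),red);print('stopper',a,na,b,nb,tri(a,b),ray(C['t'],*a,132))
br=lambda r,g,b:(r>35)&(r>2*g)
sub=t[170:295,140:245].astype(int); m=br(sub[...,0],sub[...,1],sub[...,2]).astype(np.uint8)
cn=max(cv2.findContours(m,0,2)[0],key=cv2.contourArea); r=cv2.minAreaRect(cn); print(r)
q=cv2.boxPoints(r)+[140,170]; W=np.array([ray(C['t'],*p,14) for p in q]); print(W,W.mean(0))
for n,p in dict(bottle=(257,128),con=(334,138),cyl=(400,148)).items(): print(n,ray(C['t'],*p,60))
E
```

```text
knob [296.5 210. ] 2 [281.3 207. ] 64 [535.3   4.9  90.2] [529.7   3.9 106. ]
disc [297.1 210.5] 1524 [532.5   2.9  78. ]
stopper [443. 252.] 1 [360.9 131.9] 67 [ 431.2 -315.3  123.1] [ 432.9 -312.7  132. ]
((19.0, 84.0), (0.0, 0.0), 0.0)
[[436.1 341.1  14. ]
 [436.1 341.1  14. ]
 [436.1 341.1  14. ]
 [436.1 341.1  14. ]] [436.1 341.1  14. ]
bottle [737.   99.8  60. ]
con [710.1 -85.8  60. ]
cyl [ 683.9 -242.3   60. ]
```

```bash
python3 - <<'E'
from m import *
t=cv2.imread('pics/t1.png')[...,::-1]; s=cv2.imread('pics/s1.png')[...,::-1]
print(t[207,297],t[256,438],t[233,193],t[250,425],t[258,410],t[300,100],t[208,310])
np.set_printoptions(precision=1,suppress=True)
org=lambda r,g,b:(r>120)&(r-b>70)&(g<160)
red=lambda r,g,b:(r>120)&(g<35)&(b<60)
a,na=blob(t,(280,190,315,225),org);print('knob',a,na,ray(C['t'],*a,106))
a,na=blob(t,(425,240,455,270),red);b=(360.9,131.9);print('stopper',a,na,tri(a,b),ray(C['t'],*a,133))
sub=t[170:295,140:245].astype(int); m=((sub[...,0]-sub[...,2]>15)).astype(np.uint8)
cn=max(cv2.findContours(m,0,2)[0],key=cv2.contourArea); r=cv2.minAreaRect(cn); print(r)
q=cv2.boxPoints(r)+[140,170]; W=np.array([ray(C['t'],*p,10) for p in q]); print(W,W.mean(0))
E
```

```text
[251 158  79] [234  50  43] [102  54  43] [143  74  34] [231 183 116] [23 22 22] [251 251 245]
knob [296.3 206.6] 51 [537.5   4.2 106. ]
stopper [443. 252.] 1 [ 431.1 -315.3  123.2] [ 432.8 -312.4  133. ]
((51.95117950439453, 62.35435104370117), (71.82568359375, 92.67738342285156), 3.2704882621765137)
[[381.7 353.8  10. ]
 [610.4 349.7  10. ]
 [598.7 169.6  10. ]
 [371.6 178.6  10. ]] [490.6 262.9  10. ]
```

Emit:
arm_command(
  rows=[
    {"turn": 0.149},
    {"turn": 0.149},
    {"turn": 0.149},
    {"x": 0.02,"y": -0.043},
    {"x": 0.02,"y": -0.043},
    {"x": 0.02,"y": -0.043},
    {"x": 0.02,"y": -0.043},
    {"x": 0.02,"y": -0.043},
    {"x": 0.02,"y": -0.043},
    {"x": 0.02,"y": -0.043},
  ],
)

```text
invalid input
```

Emit:
arm_command(
  rows=[
    {"x": 0.02,"y": -0.043},
    {"x": 0.02,"y": -0.043},
    {"x": 0.02,"y": -0.043},
    {"x": 0.02,"y": -0.043},
    {"x": 0.02,"y": -0.043},
    {"x": 0.02,"y": -0.043},
    {},
    {},
    {},
  ],
)

```text
invalid input
```

```bash
python3 - <<'E'
from h import *
state(); im,c=snap('wrist','w1.png'); np.savez('w1.npz',**c)
np.set_printoptions(precision=1,suppress=True); print(-c['R'].T@c['t'],c['R'],c['mtx'])
from m import blob
p,n=blob(im,(0,0,560,420),lambda r,g,b:(r>150)&(r-b>90)&(g<175)); print(p,n,ray(c,*p,106))
E
```

```text
{'time_s': np.float64(0.1), 'tool_pos': array([ 269.864, -563.282,  224.962]), 'tcp_rot': array([-3.062, -0.696,  0.   ]), 'wrist_force': array([-0.595,  0.089,  0.513]), 'gripper_width': np.float64(91.798), 'qpos': array([-1.126,  0.354,  1.634, -0.   ,  1.155, -0.002])}
[ 335.2 -531.1  385. ] [[ 0.4 -0.9 -0. ]
 [-0.9 -0.4  0.3]
 [-0.2 -0.1 -1. ]] [[293.5   0.  276.1]
 [  0.  293.5 208.2]
 [  0.    0.    1. ]]
[ 90.1 345.7] 82 [  31.2 -443.1  106. ]
```

View pics/w1.png

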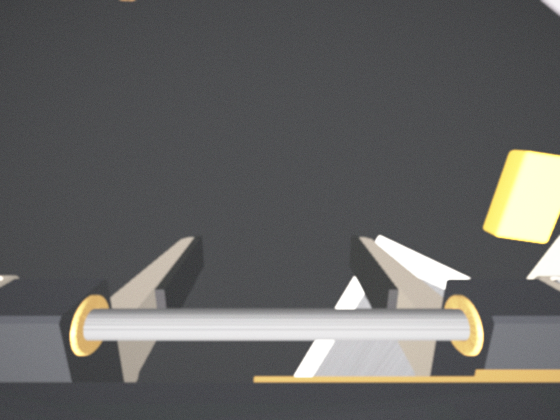

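The wrist picture still shows the start pose, with empty bench and a yellow sponge at the right. The moves were refused, so I'll give all four numbers in every row.

Emit:
arm_command(
  rows=[
    {"x": 0,"y": 0,"z": 0,"turn": 0.149},
    {"x": 0,"y": 0,"z": 0,"turn": 0.149},
    {"x": 0,"y": 0,"z": 0,"turn": 0.149},
    {"x": 0.02,"y": -0.043,"z": 0,"turn": 0},
    {"x": 0.02,"y": -0.043,"z": 0,"turn": 0},
    {"x": 0.02,"y": -0.043,"z": 0,"turn": 0},
    {"x": 0.02,"y": -0.043,"z": 0,"turn": 0},
    {"x": 0.02,"y": -0.043,"z": 0,"turn": 0},
    {"x": 0.02,"y": -0.043,"z": 0,"turn": 0},
    {"x": 0.02,"y": -0.043,"z": 0,"turn": 0},
  ],
)

```text
time_s: 1.15
tool_pos: [410.5, -260.9, 225.6]
tcp_rot: [3.142, -0.001, 0.0]
wrist_force: [0.8, -0.7, -0.1]
gripper_width: 92.0
```

Emit:
arm_command(
  rows=[
    {"x": 0.02,"y": -0.043,"z": 0,"turn": 0},
    {"x": 0.02,"y": -0.043,"z": 0,"turn": 0},
    {"x": 0.02,"y": -0.043,"z": 0,"turn": 0},
    {"x": 0.02,"y": -0.043,"z": 0,"turn": 0},
    {"x": 0.02,"y": -0.043,"z": 0,"turn": 0},
    {"x": 0.02,"y": -0.043,"z": 0,"turn": 0},
    {"x": 0,"y": 0,"z": 0,"turn": 0},
    {"x": 0,"y": 0,"z": 0,"turn": 0},
  ],
)

```text
time_s: 1.95
tool_pos: [530.0, -3.8, 225.2]
tcp_rot: [3.141, 0.004, -0.001]
wrist_force: [0.2, 0.0, -1.5]
gripper_width: 91.9
```

```bash
python3 - <<'E'
from m import *
state(); im,c=snap('wrist','w2.png'); np.savez('w2.npz',**c)
np.set_printoptions(precision=1,suppress=True)
p,n=blob(im,(0,0,560,420),lambda r,g,b:(r>150)&(r-b>90)&(g<175)); print(p,n,ray(c,*p,106))
E
```

```text
{'time_s': np.float64(1.95), 'tool_pos': array([530.046,  -3.779, 225.186]), 'tcp_rot': array([ 3.141e+00,  4.000e-03, -1.000e-03]), 'wrist_force': array([ 0.193,  0.002, -1.492]), 'gripper_width': np.float64(91.92), 'qpos': array([-0.01 ,  0.206,  1.835, -0.   ,  1.101,  1.559])}
[516.2 266.8] 1064 [ 463.9 -253.4  106. ]
```

View pics/w2.png

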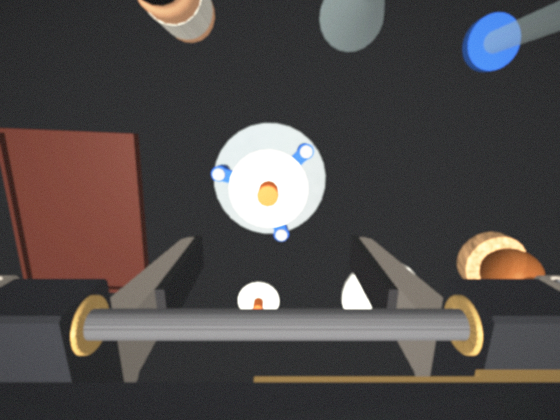

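Wrist view: knob top at (268,194), cover disc around (267,188), post tops at (306,151), (219,174) and (282,234). The tray is at left and the flask in its cork at right.

```bash
python3 - <<'E'
from m import *
im=cv2.imread('pics/w2.png')[...,::-1]; c=dict(np.load('w2.npz'))
np.set_printoptions(precision=1,suppress=True)
B=(225,145,312,232)
p,n=blob(im,B,lambda r,g,b:(r>150)&(r-b>80)&(g>110));print('top',p,n,ray(c,*p,110))
sub=im[145:232,225:312].astype(int); m=((sub.min(2)>238)|((sub[...,0]-sub[...,2]>60))).astype(np.uint8)
m=cv2.morphologyEx(m,cv2.MORPH_OPEN,np.ones((15,15)))
cn=max(cv2.findContours(m,0,2)[0],key=cv2.contourArea); e=cv2.fitEllipse(cv2.convexHull(cn)); q=np.array(e[0])+[225,145];print('disc',e,q,ray(c,*q,77))
P=np.array([ray(c,*u,70) for u in((306,151),(219,174),(282,234))]);print(P)
from scipy.optimize import least_squares
print('posts',least_squares(lambda x:np.hypot(*(P[:,:2]-x).T)-56,[535,4]).x, )
E
```

```text
top [267.5 193.6] 378 [542.3   5.3 110. ]
disc ((43.138954162597656, 43.14287567138672), (80.16356658935547, 81.19441223144531), 98.57830047607422) [268.1 188.1] [541.1   5.6  77. ]
[[579.7 -34.5  70. ]
 [555.2  58.7  70. ]
 [486.6  -9.8  70. ]]
posts [540.3   4.9]
```

Emit:
arm_command(
  rows=[
    {"x": 0.01,"y": -0.009,"z": 0.04,"turn": 0},
    {"x": 0,"y": 0,"z": 0.04,"turn": 0},
    {"x": 0,"y": 0,"z": 0.03,"turn": 0},
    {"x": 0,"y": 0,"z": 0.021,"turn": 0},
    {"x": 0,"y": 0,"z": 0,"turn": 0},
    {"x": 0,"y": 0,"z": 0,"turn": 0},
  ],
)

```text
time_s: 2.6
tool_pos: [539.9, 3.2, 94.9]
tcp_rot: [3.141, -0.003, -0.001]
wrist_force: [0.0, -0.7, 0.3]
gripper_width: 92.0
```

Emit:
arm_command(
  fingers=0.015,
  rows=[
    {"x": 0,"y": 0,"z": 0,"turn": 0},
    {"x": 0,"y": 0,"z": 0,"turn": 0},
    {"x": 0,"y": 0,"z": 0,"turn": 0},
    {"x": 0,"y": 0,"z": 0,"turn": 0},
    {"x": 0,"y": 0,"z": 0,"turn": 0},
    {"x": 0,"y": 0,"z": 0,"turn": 0},
    {"x": 0,"y": 0,"z": 0,"turn": 0},
    {"x": 0,"y": 0,"z": 0,"turn": 0},
  ],
)

```text
time_s: 3.4
tool_pos: [540.1, 4.3, 94.5]
tcp_rot: [3.142, -0.0, -0.0]
wrist_force: [-0.5, 0.5, -0.1]
gripper_width: 30.1
```

Emit:
arm_command(
  rows=[
    {"x": 0,"y": 0,"z": 0,"turn": 0},
    {"x": 0,"y": 0,"z": 0,"turn": 0},
    {"x": 0,"y": 0,"z": 0,"turn": 0},
    {"x": 0,"y": 0,"z": 0,"turn": 0},
  ],
)

```text
time_s: 3.8
tool_pos: [540.1, 4.3, 94.6]
tcp_rot: [-3.142, 0.0, 0.0]
wrist_force: [0.3, 0.3, -1.0]
gripper_width: 21.0
```

Emit:
arm_command(
  rows=[
    {"x": 0,"y": 0,"z": -0.01,"turn": 0},
    {"x": 0,"y": 0,"z": -0.03,"turn": 0},
    {"x": 0,"y": 0,"z": -0.03,"turn": 0},
    {"x": -0.006,"y": -0.033,"z": 0,"turn": 0},
    {"x": -0.006,"y": -0.033,"z": 0,"turn": 0},
    {"x": -0.006,"y": -0.033,"z": 0,"turn": 0},
    {"x": -0.006,"y": -0.033,"z": 0,"turn": 0},
    {"x": -0.006,"y": -0.033,"z": 0,"turn": 0},
    {"x": -0.006,"y": -0.033,"z": 0,"turn": 0},
    {"x": -0.006,"y": -0.033,"z": 0,"turn": 0},
  ],
)

```text
time_s: 4.8
tool_pos: [497.9, 236.7, 165.4]
tcp_rot: [-3.141, 0.0, -0.001]
wrist_force: [0.2, 0.5, -0.4]
gripper_width: 21.4
```

Emit:
arm_command(
  rows=[
    {"x": -0.005,"y": -0.028,"z": 0,"turn": 0},
    {"x": 0,"y": 0,"z": 0,"turn": 0},
    {"x": 0,"y": 0,"z": 0,"turn": 0},
  ],
)

```text
time_s: 5.1
tool_pos: [493.0, 263.6, 165.0]
tcp_rot: [3.141, 0.002, 0.0]
wrist_force: [0.8, -0.8, -0.0]
gripper_width: 21.3
```

```bash
python3 - <<'E'
from h import *
state(); im,c=snap('wrist','w3.png'); np.savez('w3.npz',**c)
E
```

```text
{'time_s': np.float64(5.1), 'tool_pos': array([493.047, 263.577, 165.013]), 'tcp_rot': array([3.141e+00, 2.000e-03, 0.000e+00]), 'wrist_force': array([ 0.822, -0.764, -0.009]), 'gripper_width': np.float64(21.349), 'qpos': array([ 0.488,  0.318,  1.833, -0.   ,  0.99 ,  2.058])}
```

View pics/w3.png

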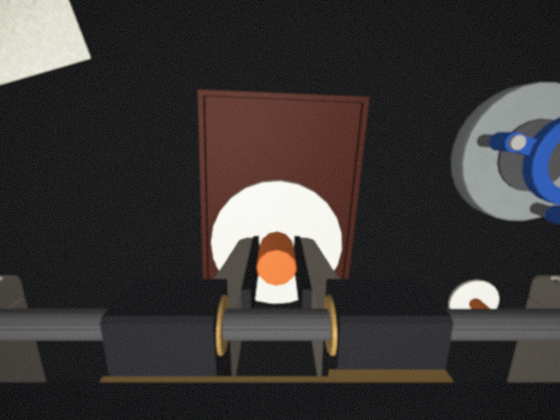

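The cover hangs level in the grip (knob at (277,265)) above the tray, whose edges are near columns 200 and 365. The blue ring at right is now empty. Lowering.

Emit:
arm_command(
  rows=[
    {"x": 0,"y": 0,"z": 0.04,"turn": 0},
    {"x": 0,"y": 0,"z": 0.04,"turn": 0},
    {"x": 0,"y": 0,"z": 0.03,"turn": 0},
    {"x": 0,"y": 0,"z": 0.012,"turn": 0},
    {"x": 0,"y": 0,"z": 0.005,"turn": 0},
    {"x": 0,"y": 0,"z": 0.004,"turn": 0},
    {"x": 0,"y": 0,"z": 0,"turn": 0},
    {"x": 0,"y": 0,"z": 0,"turn": 0},
  ],
)

```text
time_s: 5.95
tool_pos: [494.0, 263.7, 34.7]
tcp_rot: [-3.141, 0.0, -0.003]
wrist_force: [-0.6, 0.1, 0.6]
gripper_width: 21.2
```

Emit:
arm_command(
  rows=[
    {"x": 0,"y": 0,"z": 0.0015,"turn": 0},
    {"x": 0,"y": 0,"z": 0,"turn": 0},
  ],
)

```text
time_s: 6.15
tool_pos: [494.1, 263.7, 33.5]
tcp_rot: [-3.141, 0.0, -0.003]
wrist_force: [-1.9, -1.0, 8.5]
gripper_width: 21.4
```

Emit:
arm_command(
  fingers=0.0919,
  rows=[
    {"x": 0,"y": 0,"z": 0,"turn": 0},
    {"x": 0,"y": 0,"z": 0,"turn": 0},
    {"x": 0,"y": 0,"z": 0,"turn": 0},
    {"x": 0,"y": 0,"z": 0,"turn": 0},
    {"x": 0,"y": 0,"z": 0,"turn": 0},
    {"x": 0,"y": 0,"z": -0.04,"turn": 0},
    {"x": 0,"y": 0,"z": -0.05,"turn": 0},
    {"x": 0,"y": 0,"z": -0.05,"turn": 0},
    {"x": 0,"y": 0,"z": -0.05,"turn": 0},
    {"x": 0,"y": 0,"z": 0,"turn": 0},
  ],
)

```text
time_s: 7.15
tool_pos: [496.6, 265.1, 229.1]
tcp_rot: [-3.136, 0.0, -0.016]
wrist_force: [0.5, 0.7, -0.0]
gripper_width: 91.9
```

```bash
python3 - <<'E'
from m import *
np.set_printoptions(precision=1,suppress=True)
state(); im,c=snap('top','t2.png'); im2,c2=snap('side','s2.png')
f=lambda r,g,b:(r>170)&(b>150)&(g>150)
# zoomed montage
a=cv2.resize(im[180:290,140:310],None,fx=3,fy=3); b=cv2.resize(im2[100:390,180:400],None,fx=2,fy=2)
H=max(a.shape[0],b.shape[0]); o=np.zeros((H,a.shape[1]+b.shape[1],3),np.uint8); o[:a.shape[0],:a.shape[1]]=a; o[:b.shape[0],a.shape[1]:]=b
print(o.shape); cv2.imwrite('pics/m2.png',cv2.resize(o,(min(800,o.shape[1]),580))[...,::-1])
red=lambda r,g,b:(r>150)&(g<90)&(b<80)
p,n=blob(im,(415,235,460,275),red);q,n2=blob(im2,(345,120,375,140),red);print('stopper',p,n,q,n2,tri(p,q),ray(c,*p,132))
print(im2[131,361])
E
```

```text
{'time_s': np.float64(7.15), 'tool_pos': array([496.6, 265.1, 229.1]), 'tcp_rot': array([-3.1,  0. , -0. ]), 'wrist_force': array([ 0.5,  0.7, -0. ]), 'gripper_width': np.float64(91.859), 'qpos': array([0.5, 0.2, 1.8, 0. , 1.1, 2.1])}
(580, 950, 3)
stopper [434.8 256.8] 199 [361.  132.2] 60 [ 423.4 -293.2  137.5] [ 422.5 -294.7  132. ]
[239  13   0]
```

View pics/m2.png

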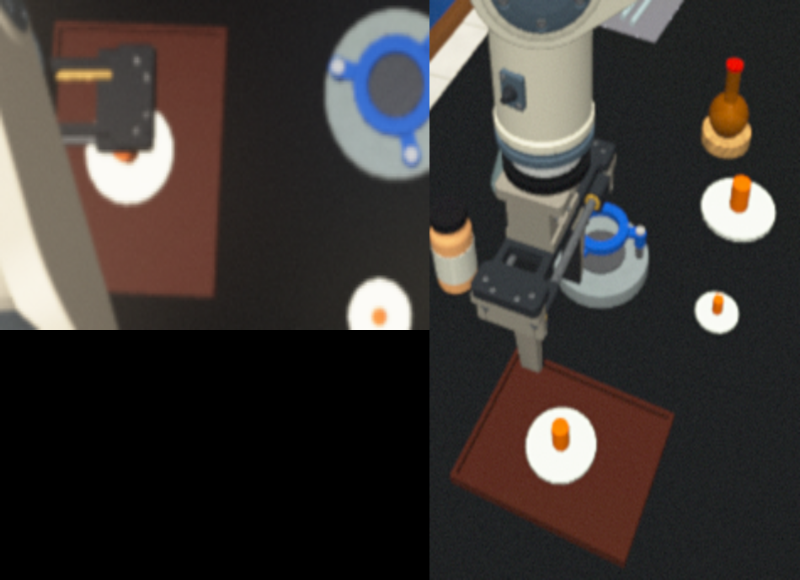

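The cover lies flat in the tray, knob up, near the middle (side view at (560,440)), and the ring is empty. On to the flask.

Emit:
arm_command(
  rows=[
    {"x": -0.006,"y": 0.043,"z": 0,"turn": 0},
    {"x": -0.006,"y": 0.043,"z": 0,"turn": 0},
    {"x": -0.006,"y": 0.043,"z": 0,"turn": 0},
    {"x": -0.006,"y": 0.043,"z": 0,"turn": 0},
    {"x": -0.006,"y": 0.043,"z": 0,"turn": 0},
    {"x": -0.006,"y": 0.043,"z": 0,"turn": 0},
    {"x": -0.006,"y": 0.043,"z": 0,"turn": 0},
    {"x": -0.006,"y": 0.043,"z": 0,"turn": 0},
    {"x": -0.006,"y": 0.043,"z": 0,"turn": 0},
    {"x": -0.006,"y": 0.043,"z": 0,"turn": 0},
  ],
)

```text
time_s: 8.25
tool_pos: [431.4, -167.9, 220.1]
tcp_rot: [-3.14, 0.0, 0.005]
wrist_force: [0.7, 0.1, 1.0]
gripper_width: 92.0
```

Emit:
arm_command(
  rows=[
    {"x": -0.006,"y": 0.043,"z": 0,"turn": 0},
    {"x": -0.006,"y": 0.043,"z": 0,"turn": 0},
    {"x": 0,"y": 0.043,"z": 0,"turn": 0},
    {"x": 0,"y": 0,"z": 0,"turn": 0},
    {"x": 0,"y": 0,"z": 0,"turn": 0},
    {"x": 0,"y": 0,"z": 0,"turn": 0},
  ],
)

```text
time_s: 8.85
tool_pos: [420.3, -294.3, 220.7]
tcp_rot: [-3.14, 0.0, 0.004]
wrist_force: [-0.2, 0.7, 0.2]
gripper_width: 91.9
```

```bash
python3 - <<'E'
from m import *
np.set_printoptions(precision=1,suppress=True)
state(); im,c=snap('wrist','w4.png'); np.savez('w4.npz',**c)
p,n=blob(im,(150,100,400,300),lambda r,g,b:(r>150)&(g<70)&(b<70));print(p,n,ray(c,*p,132))
E
```

```text
{'time_s': np.float64(8.85), 'tool_pos': array([ 420.3, -294.3,  220.7]), 'tcp_rot': array([-3.1,  0. ,  0. ]), 'wrist_force': array([-0.2,  0.7,  0.2]), 'gripper_width': np.float64(91.888), 'qpos': array([-0.6,  0.2,  1.9,  0. ,  1.1,  1. ])}
[274.  219.7] 7 [ 414.7 -291.5  132. ]
```

View pics/w4.png

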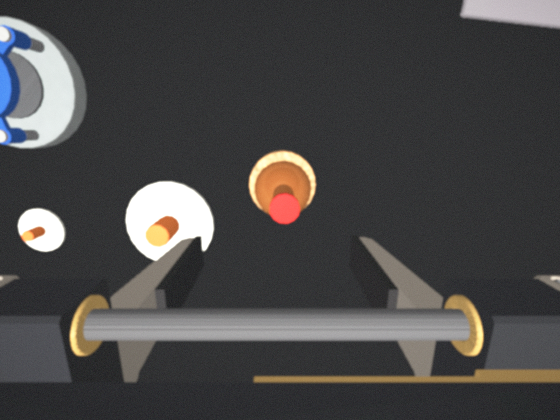

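The stopper's top is at (285,208), the cork ring's outline is centred about (283,185), and the fingers lie on either side of both.

```bash
python3 - <<'E'
from m import *
np.set_printoptions(precision=1,suppress=True)
im=cv2.imread('pics/w4.png')[...,::-1]; c=dict(np.load('w4.npz'))
print(im[208,285],im[195,284])
p,n=blob(im,(240,140,330,235),lambda r,g,b:(r>180)&(g<90));print(p,n,ray(c,*p,133.6))
sub=im[140:235,235:330].astype(int); m=((sub[...,0]-sub[...,2]>40)&(np.arange(140,235)[:,None]<192)).astype(np.uint8)
cn=max(cv2.findContours(m,0,1)[0],key=cv2.contourArea)[:,0]+[235,140]; cn=cn[cn[:,1]<190]
A=np.c_[2*cn,np.ones(len(cn))]; s=np.linalg.lstsq(A,(cn**2).sum(1),rcond=None)[0]; print(s[:2],ray(c,*s[:2],22),np.sqrt(s[2]+s[0]**2+s[1]**2))
E
```

```text
[255 100  92] [255  98  93]
[285.7 219.2] 65 [ 415.7 -301.8  133.6]
[281.9 183.7] [ 426.7 -300.3   22. ] 33.5635570679523
```

Emit:
arm_command(
  rows=[
    {"x": 0.006,"y": 0.006,"z": 0,"turn": 0},
    {"x": 0,"y": 0,"z": 0.04,"turn": 0},
    {"x": 0,"y": 0,"z": 0.04,"turn": 0},
    {"x": 0,"y": 0,"z": 0.03,"turn": 0},
    {"x": 0,"y": 0,"z": 0.014,"turn": 0},
    {"x": 0,"y": 0,"z": 0,"turn": 0},
    {"x": 0,"y": 0,"z": 0,"turn": 0},
  ],
)

```text
time_s: 9.6
tool_pos: [427.8, -301.5, 98.5]
tcp_rot: [3.141, 0.001, 0.0]
wrist_force: [-0.7, -0.3, 0.2]
gripper_width: 92.1
```

Emit:
arm_command(
  fingers=0.015,
  rows=[
    {"x": 0,"y": 0,"z": 0,"turn": 0},
    {"x": 0,"y": 0,"z": 0,"turn": 0},
    {"x": 0,"y": 0,"z": 0,"turn": 0},
    {"x": 0,"y": 0,"z": 0,"turn": 0},
    {"x": 0,"y": 0,"z": 0,"turn": 0},
    {"x": 0,"y": 0,"z": 0,"turn": 0},
    {"x": 0,"y": 0,"z": 0,"turn": 0},
  ],
)

```text
time_s: 10.3
tool_pos: [427.1, -301.7, 98.1]
tcp_rot: [-3.142, 0.0, 0.0]
wrist_force: [-0.6, 0.5, -0.9]
gripper_width: 38.2
```

Emit:
arm_command(
  rows=[
    {"x": 0,"y": 0,"z": 0,"turn": 0},
    {"x": 0,"y": 0,"z": 0,"turn": 0},
    {"x": 0,"y": 0,"z": 0,"turn": 0},
    {"x": 0,"y": 0,"z": 0,"turn": 0},
    {"x": 0,"y": 0,"z": 0,"turn": 0},
  ],
)

```text
time_s: 10.8
tool_pos: [427.1, -301.7, 98.1]
tcp_rot: [-3.142, 0.0, 0.0]
wrist_force: [0.3, 0.3, -0.1]
gripper_width: 25.5
```

Emit:
arm_command(
  rows=[
    {"x": 0,"y": 0,"z": 0,"turn": 0},
    {"x": 0,"y": 0,"z": 0,"turn": 0},
    {"x": 0,"y": 0,"z": 0,"turn": 0},
  ],
)

```text
time_s: 11.1
tool_pos: [427.1, -301.7, 98.1]
tcp_rot: [-3.142, 0.0, 0.0]
wrist_force: [-0.0, -0.7, -0.3]
gripper_width: 25.6
```

```bash
python3 - <<'E'
from m import *
state(); im,c=snap('side','s3.png'); im2,c2=snap('wrist','w5.png')
a=cv2.resize(im[90:190,290:430],None,fx=3,fy=3); b=cv2.resize(im2[130:330,180:380],(300,300))
cv2.imwrite('pics/m3.png',np.hstack([a,b])[...,::-1])
E
```

```text
{'time_s': np.float64(11.1), 'tool_pos': array([ 427.103, -301.665,   98.082]), 'tcp_rot': array([-3.142,  0.   ,  0.   ]), 'wrist_force': array([-0.004, -0.683, -0.299]), 'gripper_width': np.float64(25.598), 'qpos': array([-0.618,  0.36 ,  1.958,  0.   ,  0.823,  0.953])}
```

View pics/m3.png

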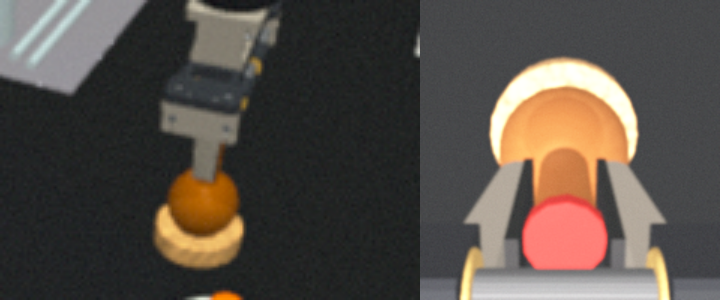

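The fingers hold at 25.6 mm, which fits the pads' upper ends catching the 27 mm stopper instead of the 22 mm neck. The picture shows the stopper between the jaws and the flask upright. I'll open, go 6 mm lower and grip again.

Emit:
arm_command(
  fingers=0.045,
  rows=[
    {"x": 0,"y": 0,"z": 0,"turn": 0},
    {"x": 0,"y": 0,"z": 0,"turn": 0},
    {"x": 0,"y": 0,"z": 0,"turn": 0},
    {"x": 0,"y": 0,"z": 0.004,"turn": 0},
    {"x": 0,"y": 0,"z": 0.002,"turn": 0},
    {"x": 0,"y": 0,"z": 0,"turn": 0},
  ],
)

```text
time_s: 11.8
tool_pos: [426.8, -301.5, 91.6]
tcp_rot: [-3.141, 0.0, 0.001]
wrist_force: [-0.7, -0.4, -1.1]
gripper_width: 45.1
```

Emit:
arm_command(
  fingers=0.015,
  rows=[
    {"x": 0,"y": 0,"z": 0,"turn": 0},
    {"x": 0,"y": 0,"z": 0,"turn": 0},
    {"x": 0,"y": 0,"z": 0,"turn": 0},
    {"x": 0,"y": 0,"z": 0,"turn": 0},
    {"x": 0,"y": 0,"z": 0,"turn": 0},
    {"x": 0,"y": 0,"z": 0,"turn": 0},
    {"x": 0,"y": 0,"z": 0,"turn": 0},
    {"x": 0,"y": 0,"z": 0,"turn": 0},
  ],
)

```text
time_s: 12.6
tool_pos: [427.1, -301.7, 92.1]
tcp_rot: [3.142, -0.0, 0.0]
wrist_force: [-0.2, 0.3, -0.2]
gripper_width: 25.4
```

```bash
python3 - <<'E'
from m import *
im2,c2=snap('wrist','w6.png'); im,c=snap('side','s4.png')
a=cv2.resize(im[85:165,310:400],None,fx=5,fy=5,interpolation=cv2.INTER_CUBIC); b=cv2.resize(im2[180:320,200:360],None,fx=2.857,fy=2.857)
b=cv2.resize(b,(400,400)); a=cv2.resize(a,(400,400))
cv2.imwrite('pics/m4.png',np.hstack([a,b])[...,::-1])
E
```

```text
(no output)
```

View pics/m4.png

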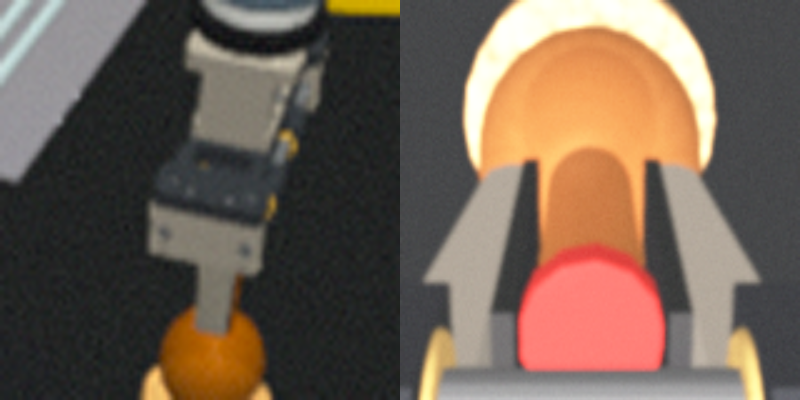

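Both views show the flask upright, with the stopper wedged between the long pads and the neck (540–635 in the crop) just clear of them. The ball is right below the fingertips, so going lower won't help. The hold is stable, so I'll lift gently.

Emit:
arm_command(
  rows=[
    {"x": 0,"y": 0,"z": -0.005,"turn": 0},
    {"x": 0,"y": 0,"z": -0.01,"turn": 0},
    {"x": 0,"y": 0,"z": -0.015,"turn": 0},
    {"x": 0,"y": 0,"z": -0.02,"turn": 0},
    {"x": 0,"y": 0,"z": -0.02,"turn": 0},
    {"x": 0,"y": 0,"z": -0.015,"turn": 0},
    {"x": 0,"y": 0,"z": -0.01,"turn": 0},
    {"x": 0,"y": 0,"z": -0.005,"turn": 0},
    {"x": 0,"y": 0,"z": 0,"turn": 0},
    {"x": 0,"y": 0,"z": 0,"turn": 0},
  ],
)

```text
time_s: 13.7
tool_pos: [426.8, -301.5, 191.6]
tcp_rot: [-3.141, 0.0, 0.001]
wrist_force: [0.0, -0.6, -1.3]
gripper_width: 25.1
```

Emit:
arm_command(
  rows=[
    {"x": 0.004,"y": -0.01,"z": 0,"turn": 0},
    {"x": 0.006,"y": -0.016,"z": 0,"turn": 0},
    {"x": 0.008,"y": -0.022,"z": 0,"turn": 0},
    {"x": 0.008,"y": -0.022,"z": 0,"turn": 0},
    {"x": 0.008,"y": -0.022,"z": 0,"turn": 0},
    {"x": 0.008,"y": -0.022,"z": 0,"turn": 0},
    {"x": 0.008,"y": -0.022,"z": 0,"turn": 0},
    {"x": 0.008,"y": -0.022,"z": 0,"turn": 0},
    {"x": 0.008,"y": -0.022,"z": 0,"turn": 0},
    {"x": 0.008,"y": -0.022,"z": 0,"turn": 0},
  ],
)

```text
time_s: 14.7
tool_pos: [501.0, -98.0, 191.4]
tcp_rot: [-3.141, 0.0, 0.002]
wrist_force: [-0.2, -0.6, -1.9]
gripper_width: 25.4
```

Emit:
arm_command(
  rows=[
    {"x": 0.005,"y": -0.012,"z": 0,"turn": 0},
    {"x": 0,"y": 0,"z": 0,"turn": 0},
    {"x": 0,"y": 0,"z": 0,"turn": 0},
    {"x": 0,"y": 0,"z": 0,"turn": 0},
  ],
)

```text
time_s: 15.1
tool_pos: [505.8, -88.4, 191.9]
tcp_rot: [3.141, -0.001, -0.001]
wrist_force: [-0.1, -0.4, -1.6]
gripper_width: 25.4
```

```bash
python3 - <<'E'
from m import *
np.set_printoptions(precision=1,suppress=True)
state(); im,c=snap('wrist','w7.png'); np.savez('w7.npz',**c); im2,c2=snap('top','t7.png'); im3,_=snap('side','s7.png')
for n,I,cc,box in(('w',im,c,(0,0,300,300)),('t',im2,c2,(255,170,340,245))):
    x0,y0,x1,y1=box; s=I[y0:y1,x0:x1].astype(int); m=((s[...,2]-s[...,0]>60)).astype(np.uint8)
    cs,h=cv2.findContours(m,cv2.RETR_CCOMP,1)
    for q,hh in zip(cs,h[0]):
        if len(q)>5 and cv2.contourArea(q)>80:
            e=cv2.fitEllipse(q); p=np.array(e[0])+[x0,y0]; print(n,'hole' if hh[3]>=0 else 'outer',p,np.array(e[1]),ray(cc,*p,72),ray(cc,*p,66))
a=cv2.resize(im3[70:270,200:400],(420,420)); cv2.imwrite('pics/m5.png',np.hstack([cv2.resize(im,(380,420)) if 0 else im[:, :380],a])[...,::-1])
E
```

```text
{'time_s': np.float64(15.1), 'tool_pos': array([505.8, -88.4, 191.9]), 'tcp_rot': array([ 3.1, -0. , -0. ]), 'wrist_force': array([-0.1, -0.4, -1.6]), 'gripper_width': np.float64(25.384), 'qpos': array([-0.2,  0.2,  1.9, -0. ,  1. ,  1.4])}
w outer [180.9 167.7] [105.5 112.2] [542.5   3.1  72. ] [541.8   5.   66. ]
w hole [179.6 169. ] [49.  55.1] [541.2   4.4  72. ] [540.4   6.4  66. ]
t outer [290.9 207.8] [26.4 30.9] [539.8  17.6  72. ] [540.6  17.8  66. ]
```

View pics/m5.png

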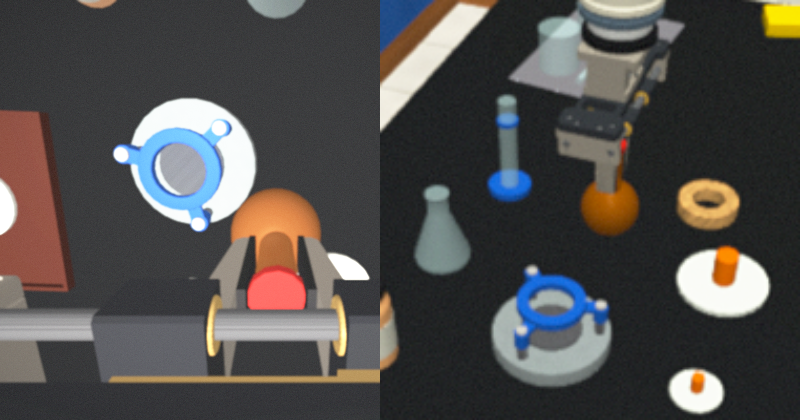

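The flask hangs upright (ball columns 232–321) and the ring is free, centred near (180,169). Next I'll check where the flask sits in the grip.

```bash
python3 - <<'E'
from m import *
np.set_printoptions(precision=1,suppress=True)
im=cv2.imread('pics/w7.png')[...,::-1].astype(int); c=dict(np.load('w7.npz'))
print('stopper', ray(c,277,297,233.4))
m=((im[...,0]-im[...,2]>50)).astype(np.uint8); m[:180]=0;m[:,:225]=0;m[:,330:]=0;m[228:]=0
q=max(cv2.findContours(m,0,1)[0],key=cv2.contourArea)[:,0]; q=q[q[:,1]<226]
# ball: rays tangent to sphere r33 at z=146.4
o=-c['R'].T@c['t']; D=(c['R'].T@np.linalg.solve(c['mtx'],np.c_[q,np.ones(len(q))].T)).T; D/=np.linalg.norm(D,axis=1)[:,None]
from scipy.optimize import least_squares
for fixed in(146.4,140,150):
    r=least_squares(lambda x:np.linalg.norm(np.cross(D,np.r_[x,fixed]-o),axis=1)-33,[505,-88],loss='soft_l1'); print(fixed,r.x,np.sqrt(np.mean(r.fun**2)))
r=least_squares(lambda x:np.linalg.norm(np.cross(D,x-o),axis=1)-33,[505,-88,146],loss='soft_l1'); print(r.x)
E
```

```text
stopper [504.2 -87.9 233.4]
146.4 [503.4 -87. ] 0.2285917636448597
140 [502.3 -87. ] 0.3978706930620644
150 [503.9 -87. ] 0.305130040197473
[503.3 -87.  146.1]
```

Emit:
arm_command(
  rows=[
    {"x": 0.003,"y": -0.008,"z": 0,"turn": 0},
    {"x": 0.008,"y": -0.02,"z": 0,"turn": 0},
    {"x": 0.008,"y": -0.02,"z": 0,"turn": 0},
    {"x": 0.008,"y": -0.02,"z": 0,"turn": 0},
    {"x": 0.007,"y": -0.016,"z": 0,"turn": 0},
    {"x": 0.003,"y": -0.008,"z": 0,"turn": 0},
    {"x": 0,"y": 0,"z": 0,"turn": 0},
    {"x": 0,"y": 0,"z": 0,"turn": 0},
    {"x": 0,"y": 0,"z": 0,"turn": 0},
  ],
)

```text
time_s: 16.15
tool_pos: [542.8, 3.7, 192.0]
tcp_rot: [3.141, -0.001, -0.0]
wrist_force: [-0.2, 0.3, -1.1]
gripper_width: 25.1
```

Emit:
arm_command(
  rows=[
    {"x": 0,"y": 0,"z": 0.01,"turn": 0},
    {"x": 0,"y": 0,"z": 0.015,"turn": 0},
    {"x": 0,"y": 0,"z": 0.01,"turn": 0},
    {"x": 0,"y": 0,"z": 0.005,"turn": 0},
    {"x": 0,"y": 0,"z": 0.005,"turn": 0},
    {"x": 0,"y": 0,"z": 0,"turn": 0},
    {"x": 0,"y": 0,"z": 0,"turn": 0},
    {"x": 0,"y": 0,"z": 0,"turn": 0},
  ],
)

```text
time_s: 16.95
tool_pos: [543.5, 4.3, 147.5]
tcp_rot: [-3.142, 0.0, -0.001]
wrist_force: [0.7, -0.6, -0.6]
gripper_width: 25.7
```

Now down in small steps until contact.

Emit:
arm_command(
  rows=[
    {"x": 0,"y": 0,"z": 0.003,"turn": 0},
    {"x": 0,"y": 0,"z": 0.002,"turn": 0},
    {"x": 0,"y": 0,"z": 0.002,"turn": 0},
    {"x": 0,"y": 0,"z": 0.001,"turn": 0},
    {"x": 0,"y": 0,"z": 0.001,"turn": 0},
    {"x": 0,"y": 0,"z": 0,"turn": 0},
    {"x": 0,"y": 0,"z": 0,"turn": 0},
  ],
)

```text
time_s: 17.65
tool_pos: [543.1, 4.3, 138.1]
tcp_rot: [-3.142, 0.0, 0.0]
wrist_force: [-0.6, -0.4, -1.4]
gripper_width: 25.5
```

Emit:
arm_command(
  rows=[
    {"x": 0,"y": 0,"z": 0.001,"turn": 0},
    {"x": 0,"y": 0,"z": 0.001,"turn": 0},
    {"x": 0,"y": 0,"z": 0,"turn": 0},
    {"x": 0,"y": 0,"z": 0,"turn": 0},
  ],
)

```text
time_s: 18.05
tool_pos: [543.3, 4.3, 136.3]
tcp_rot: [-3.142, 0.0, -0.001]
wrist_force: [-0.8, 0.1, 2.8]
gripper_width: 25.6
```

Emit:
arm_command(
  rows=[
    {"x": 0,"y": 0,"z": 0,"turn": 0},
    {"x": 0,"y": 0,"z": 0.002,"turn": 0},
    {"x": 0,"y": 0,"z": 0.002,"turn": 0},
    {"x": 0,"y": 0,"z": 0.002,"turn": 0},
    {"x": 0,"y": 0,"z": 0.002,"turn": 0},
    {"x": 0,"y": 0,"z": 0.002,"turn": 0},
    {"x": 0,"y": 0,"z": 0.002,"turn": 0},
    {"x": 0,"y": 0,"z": 0.002,"turn": 0},
    {"x": 0,"y": 0,"z": 0,"turn": 0},
    {"x": 0,"y": 0,"z": 0,"turn": 0},
  ],
)

```text
time_s: 19.05
tool_pos: [543.5, 4.3, 122.3]
tcp_rot: [-3.142, 0.0, -0.001]
wrist_force: [-0.3, -0.5, 7.4]
gripper_width: 25.2
```

Emit:
arm_command(
  rows=[
    {"x": 0,"y": 0,"z": 0.001,"turn": 0},
    {"x": 0,"y": 0,"z": 0.001,"turn": 0},
    {"x": 0,"y": 0,"z": 0,"turn": 0},
    {"x": 0,"y": 0,"z": 0,"turn": 0},
  ],
)

```text
time_s: 19.45
tool_pos: [543.6, 4.3, 120.4]
tcp_rot: [-3.142, 0.0, -0.001]
wrist_force: [0.2, -0.1, 7.4]
gripper_width: 25.3
```

Emit:
arm_command(
  rows=[
    {"x": 0,"y": 0,"z": 0.001,"turn": 0},
    {"x": 0,"y": 0,"z": 0.001,"turn": 0},
    {"x": 0,"y": 0,"z": 0,"turn": 0},
    {"x": 0,"y": 0,"z": 0,"turn": 0},
  ],
)

```text
time_s: 19.85
tool_pos: [544.3, 4.3, 119.2]
tcp_rot: [3.142, -0.0, 0.004]
wrist_force: [-0.9, 0.3, 13.4]
gripper_width: 25.5
```

The force has jumped to 13 N, so the ring is on its bottom stop. I'll check before handing in.

```bash
python3 - <<'E'
from m import *
np.set_printoptions(precision=1,suppress=True)
s=state(); print(np.round(s['joint_vel'],3)); im,c=snap('wrist','w8.png'); im3,c3=snap('side','s8.png')
a=cv2.resize(im3[130:370,180:370],(380,480)); cv2.imwrite('pics/m6.png',np.hstack([cv2.resize(im[80:320,180:390],(420,480)),a])[...,::-1])
print('proj mouth in side', proj(c3,[540.7,4.9,54]),proj(c3,[540.7,4.9,72]))
print('stopper exp wrist',proj(c,[540.7,4.9,161]),'ball',proj(c,[540.7,4.9,74]))
E
```

```text
{'time_s': np.float64(19.85), 'tool_pos': array([544.3,   4.3, 119.2]), 'tcp_rot': array([ 3.1, -0. ,  0. ]), 'wrist_force': array([-0.9,  0.3, 13.4]), 'gripper_width': np.float64(25.534), 'qpos': array([ 0. ,  0.4,  1.9, -0. ,  0.9,  1.6])}
[-0. -0. -0.  0.  0. -0.]
proj mouth in side [281.  217.7] [281.  212.4]
stopper exp wrist [276.5 301. ] ball [276.4 234.9]
```

View pics/m6.png

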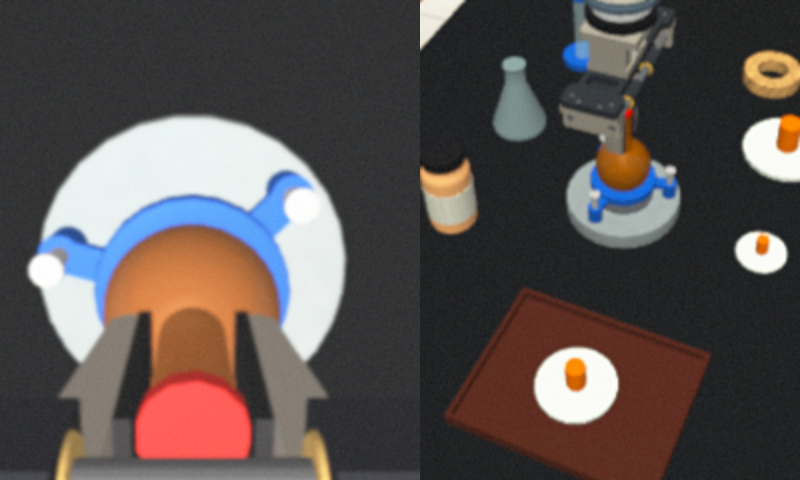

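The ring is down, with the posts standing clear above it. The flask is upright and centred in it, the fingers are clear of the cradle, and the cover lies flat in the tray. The jar and conical flask are standing in place, and so is the cylinder as far as it shows.

```bash
python3 -c "
from cell import env; print(env.finish_job()); s=env.sense(); print(s['time_s'],s['wrist_force'],s['tool_pos'],s['gripper_width'])"
```

```text
the job is handed in; nothing more can be done
None
the job is handed in; nothing more can be done
```

I set the cover in the tray, seated the flask in the blue ring and pressed it down. I handed the job in at about 20 s with the arm still holding the flask there; no verdict came back.

**Last checks:**
- **Cover:** it lies flat, knob up and released near the middle of the tray.
- **Ring:** the tool went about 17 mm below first contact. The force then jumped from 7.4 N to 13.4 N, which fits the bottom stop, and the arm was still.
- **Flask:** in the pictures it is upright and centred in the ring, and the fingers are clear of the cradle.
- **Bystanders:** the jar and conical flask are where they were. The arm partly hides the measuring cylinder in the last picture, but its foot and side look undisturbed.

**One thing differed from the plan:** I did not get a true neck grip. The fingers stopped at about 25.5 mm instead of 22 mm, so the pads were clamping the 27 mm red stopper just above the neck. Gripping 6 mm lower gave the same opening. The hold showed no sign of slipping.

I viewed 11 pictures, one over the budget. My first two move calls were refused for incomplete rows, at no cost to the scene.

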